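# Set the coffee counter back in order

## Robot

A 6-joint arm with a two-finger parallel gripper is mounted at the origin on the work surface. World frame = base frame: x ahead of the robot, y to its left, z up, the work surface at z = 0. Lengths are in mm, angles in rad, forces in N, time in s.
With the tool pointing down it reaches from about 350 to 975 mm from the base axis. Payload 7.1 kg.
Tool frame: the origin (TCP) lies on the front face of the gripper's body, between the roots of the fingers; the fingertips stand 80 mm ahead of it and the grasp point (between the pads) lies 61 mm ahead of it (env.tips_ahead is the distance from the TCP to the fingertips, in mm); z points along the fingers, y is the line along which they close (so a half turn about z gives the same grasp; the last joint's range is limited). The gripper opens to 88 mm and grips with 3 to 60 N. Pads are 20 mm wide; open, the fingers measure 115 mm over their backs; the gripper's body (75 mm by 178 mm) begins 61 mm behind the grasp point.
Start: joints at [1.165, 0.423, 1.63, -0, 1.089, -0.019], TCP at [235.735, 578.822, 302.675] pointing down, gripper open.
Joint ranges: [-3, 3], [-0.9, 2.11], [0.09, 2.58], [-1.31, 4.45], [0.11, 2.69], [-2.54, 2.54]. Speed limits (rad/s): [2.39, 2.39, 3.01, 3.14, 3.14, 3.14].

## Interface

Orientations are given as a unit quaternion [x, y, z, w].
In Python, from station import env, set_gripper, viewer, workorder gives the robot as it stands. Calls block until the motion is done:
- env.reach(position, orientation): joint-space move of the TCP to a pose.
- env.move_l(position, rot=None, rate=150, f_stop=None): straight line of the TCP; rot=None keeps the orientation; rate is the mean speed in mm/s. With f_stop (N) it stops when the force on the tool has changed by that much, and returns True; else False.
- env.move_joints(angles): joint-space move.
- set_gripper(opening): finger opening in mm; the grip force is fixed at half the most; returns when the fingers have stopped.
- env.hold(seconds).
- env.ik(position, orientation): joint angles nearest the present ones, or None.
- env.read_state(): the state.
- viewer.camera(name): name is "side" or "top" or "wrist"; returns the picture (400x640x3 uint8, blue, green, red); there is no depth.
- viewer.camera_params(name): a dict with "fx", "fy", "cx", "cy" (pixels), "pose" (4x4, takes a point from camera to world coordinates); the wrist camera has in their place "tool_from_camera" (4x4, takes a point from camera to tool coordinates, whose origin is the TCP and whose axes are the flange's). Camera axes: x right, y up, looking along -z (the intrinsics and any distortion apply to the point x, -y, -z); pixel columns grow to the right and rows downward; lengths in mm; the calibration is good to about 2 mm. A picture is of the moment at which its call begins: read the wrist's pose just before it. camera_params takes no time and is no camera call.
A pose or a line that the arm cannot do raises env.IKError and nothing moves.
- workorder.sign_off(): hands the job in; it is judged then, once.
The state is a dict: "time_s": time; "qpos": joint angles; "dq": joint speeds; "tau": joint torques, N m; "tool_pos": TCP position; "orientation": TCP orientation; "force": force on the tool from outside, world axes, zero at the start; "wrist_torque": the same for the moment, N m; "width": finger opening in mm; "grip_force": force on a finger pad.
Only numpy, scipy, OpenCV 4.12 (cv2) and the standard library are available. Lean on these libraries where they do the work, as an engineer would, in place of code of your own. Each camera call takes 0.05 s, during which the arm holds its last target. There are 200 camera calls.

## Task

Put the four cleaned coffee things back, each in the holder made for it: the jebena in the wide cork ring rest, the round tin in the small round wooden dish, the oblong caddy in the oblong wooden tray, and the steel grate flat on the drip tray with both pins through its two holes. Everything should sit fully down, upright and let go; do not tip the jebena over, and leave the little white cup and the brass mortar where they stand.

Things in the scene. Friction and masses are not known exactly. Their poses are not given: they have to be found in the camera images.
- jebena: Loose terracotta-brown clay coffee pot, 156 mm tall, about 0.45 kg. Origin at the centre of its flat underside, z up. Foot 80 mm across, belly 96 mm at 40 mm height, upright round neck 28 mm across from 98 to 150 mm height, lip 34 mm. Loop handle towards -x (61 mm from the axis), spout towards +x (69 mm): fingers from above go on the neck's +y and -y sides.
- tin: Loose round steel tin with a clip-on lid that has a dark ring on top, 62 mm tall; its solid wall is 58 mm across (the lid rim and wire clip, up to 34 mm from the axis, are for looks and do not obstruct), about 0.22 kg. Origin at the centre of its underside, z up. It may be turned any way.
- caddy: Loose oblong white ceramic caddy with a pale wooden lid, 70 mm along its x, 40 mm along its y, 58 mm tall, plus a small wooden grip 26 x 10 mm on top up to 68 mm; about 0.25 kg. Origin at the centre of its underside, z up. Its two ends are alike.
- grate: Loose flat steel drip grate, 120 mm along its x, 66 mm along its y, 6 mm thick, about 0.2 kg. Origin at the centre of its underside, z up. Two through holes of 12 mm diameter at x = -36 and +36 mm, y = 0. In the middle stands an upright dark grip, 36 mm along x, 12 mm thick along y, from 6 mm up to 36 mm height. Its two ends are alike.
- ring_rest: Fixed wide round cork rest for the jebena, 124 mm across, 14 mm tall, with a round recess 100 mm across whose floor is 5 mm above the counter. Origin at the centre of its underside.
- round_dish: Fixed small round pale wooden dish for the tin, 88 mm across, 14 mm tall, with a recess 78 mm across whose floor is 5 mm above the counter. Origin at the centre of its underside.
- oblong_tray: Fixed oblong pale wooden tray for the caddy, 96 mm along its x, 66 mm along its y, 16 mm tall, walls 5 mm (inside 86 x 56 mm), floor 5 mm above the counter. Origin at the centre of its underside. Its two ends are alike.
- drip_tray: Fixed dark steel drip tray, 120 mm along its x, 66 mm along its y; the grate lies on its rim, 18 mm above the counter. Origin at the centre of its underside. Two upright steel pins of 8 mm diameter at x = -36 and +36 mm, y = 0, straight up to 32 mm, then tapering to a 3 mm wide tip at 42 mm above the counter. Its two ends are alike.
- cup: Bystander, loose: small handleless white cup, 48 mm across, 45 mm tall, among the task's things. Origin at the centre of its underside. Leave it where it stands.
- mortar: Bystander, loose: small brass mortar, 44 mm across, 44 mm tall, among the task's things. Origin at the centre of its underside. Leave it where it stands.
There are look-alikes about, which are no part of the job. Leave any orange look-alike of the tin alone. What is shaped like the round_dish but black is not meant.

How it is judged (in metres and radians):
At the end, for the whole second after the job is handed in: Released, at rest, upright within 0.1 rad: jebena in ring rest, tin in round dish, caddy along oblong tray, each within 14 mm of centre and down on the floor (4 mm); grate flat on the drip tray's rim (3 mm), within 6 mm and 0.15 rad, both pins through its holes (horizontal distance between jebena and ring_rest below 0.014 m and z of jebena in the frame of ring_rest below 0.009 m and angle between each of jebena, tin, caddy, grate's own z axis and vertical below 0.1 rad and linear speed of each of jebena, tin, caddy, grate below 0.02 m/s and angular speed of each of jebena, tin, caddy, grate below 0.2 rad/s and horizontal distance between tin and round_dish below 0.014 m and z of tin in the frame of round_dish below 0.009 m and horizontal distance between caddy and oblong_tray below 0.014 m and z of caddy in the frame of oblong_tray below 0.009 m and angle between the x axis of caddy and the x axis of oblong_tray, either way round below 0.5 rad and horizontal distance between grate and drip_tray below 0.006 m and z of grate in the frame of drip_tray below 0.021 m and angle between the x axis of grate and the x axis of drip_tray, either way round below 0.15 rad); the robot touches nothing.
It fails at once if the jebena is tipped over (angle between jebena's own z axis and vertical above 0.7 rad).
It fails at once if the cup is disturbed (moved more than 30 mm) (distance of cup from where it was at the start of the episode above 0.03 m).
It fails at once if the mortar is disturbed (moved more than 30 mm) (distance of mortar from where it was at the start of the episode above 0.03 m).
It also fails if it takes over 134 s, if anything falls off the work surface, if the arm or the gripper's body presses on something with over 40 N, if the wrist force passes 120 N, or if a joint passes its speed limit or range.

## Working session

There is one attempt and no reset: what is moved stays moved. The work goes in short steps, each a Python script; the robot and the scene stay as the last script left them, time stands still between calls to the robot, and variables do not carry over. Pictures are saved under pics/ and viewed, at most 14 in all, crops included, and the job is handed in when it is done.

```bash
mkdir -p pics; ls; python3 - <<'E'
from station import env, viewer
import cv2
for n in ("top","side"):
    im=viewer.camera(n); cv2.imwrite(f"pics/{n}0.png",im)
    p=viewer.camera_params(n); print(n,{k:(v if not hasattr(v,'round') else v.round(3).tolist() if hasattr(v,'tolist') else v) for k,v in p.items()})
print(viewer.camera_params("wrist")); print(env.read_state())
E
```

```text
pics
top {'fx': 451.36157176575847, 'fy': 451.36157176575847, 'cx': 319.87868770543565, 'cy': 196.84502206298689, 'pose': [[0.007, 0.98, -0.2, 262.327], [-1.0, 0.007, 0.001, 15.149], [0.003, 0.2, 0.98, 1340.177], [0.0, 0.0, 0.0, 1.0]]}
side {'fx': 363.4491320134509, 'fy': 363.4491320134509, 'cx': 318.14612468210015, 'cy': 195.61497977091082, 'pose': [[0.837, 0.402, -0.372, 179.505], [-0.547, 0.59, -0.595, -526.948], [-0.02, 0.701, 0.713, 656.123], [0.0, 0.0, 0.0, 1.0]]}
{'fx': 295.83488896739107, 'fy': 295.83488896739107, 'cx': 318.6494880252423, 'cy': 202.7358541342388, 'tool_from_camera': array([[-1.15049681e-03,  9.68047246e-01,  2.50765239e-01,
         6.77036040e+01],
       [ 9.99999325e-01,  1.07370795e-03,  4.43027944e-04,
         3.57800557e-01],
       [ 1.59623351e-04,  2.50765580e-01, -9.68047829e-01,
        -8.20957042e+01],
       [ 0.00000000e+00,  0.00000000e+00,  0.00000000e+00,
         1.00000000e+00]])}
{'time_s': 0.1, 'qpos': array([ 1.16503203e+00,  4.23791164e-01,  1.63057270e+00, -9.54379752e-06,
        1.08861754e+00, -1.90127893e-02]), 'dq': array([-0.00060659, -0.00179945, -0.00182799,  0.00094594,  0.00074192,
       -0.0006957 ]), 'tau': array([-6.09866129e-04, -5.45609021e+01, -2.74321890e+01,  6.45096763e-02,
        1.88547769e-02, -7.82365328e-05]), 'tool_pos': array([235.57453353, 578.49495863, 301.9787205 ]), 'orientation': array([ 1.92170594e-01,  9.81361290e-01, -6.79663101e-04, -1.42239628e-04]), 'force': array([-0.41618704,  1.55083349,  0.11672751]), 'wrist_torque': array([0.00151598, 0.03768522, 0.04181733]), 'grip_force': 0.0, 'width': 87.59237709145792}
```

View pics/top0.png

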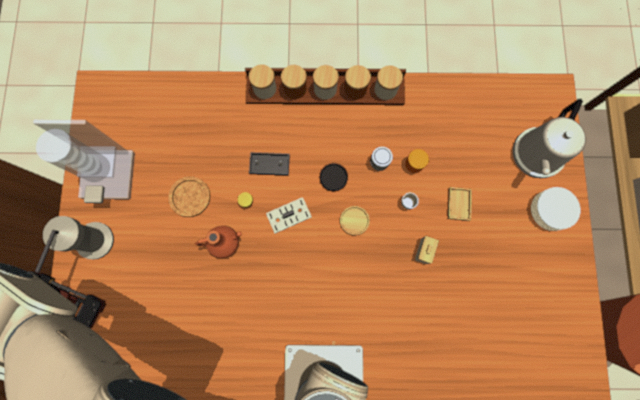

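View pics/side0.png

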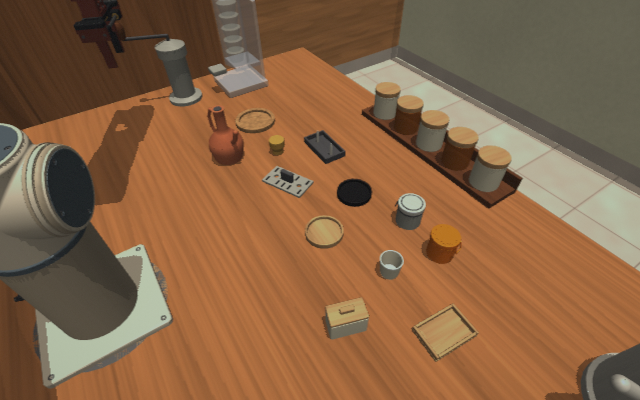

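The top view shows (px): jebena (222,241), ring rest (190,197), mortar (245,200), grate (289,214), drip tray (269,164), round dish (355,221), tin (382,158), cup (409,201), oblong tray (459,204) and caddy (427,250). The black dish (333,177) and orange tin (418,160) are the look-alikes. The side view agrees. Next I'll take closer wrist views.

```bash
cat > h.py <<'E'
from station import env, set_gripper, viewer, workorder
import numpy as np, cv2, pickle
from scipy.spatial.transform import Rotation as R
def down(a):   # tool y (closing line) at world angle a, tool z down
    y=np.array([np.cos(a),np.sin(a),0]); z=np.array([0,0,-1.])
    return R.from_matrix(np.c_[np.cross(y,z),y,z]).as_quat()
def snap(name,file):
    s=env.read_state(); p=dict(viewer.camera_params(name)); im=viewer.camera(name)
    if name=="wrist":
        T=np.eye(4); T[:3,:3]=R.from_quat(s["orientation"]).as_matrix(); T[:3,3]=s["tool_pos"]
        p["pose"]=T@p["tool_from_camera"]
    cv2.imwrite(f"pics/{file}.png",im); pickle.dump(p,open(f"pics/{file}.pkl","wb")); return im
def load(file): return cv2.imread(f"pics/{file}.png"),pickle.load(open(f"pics/{file}.pkl","rb"))
def cast(p,uv,z):
    uv=np.atleast_2d(uv).astype(float)
    d=np.c_[(uv[:,0]-p["cx"])/p["fx"],-(uv[:,1]-p["cy"])/p["fy"],-np.ones(len(uv))]@p["pose"][:3,:3].T
    o=p["pose"][:3,3]; return (o+d*((z-o[2])/d[:,2])[:,None])[:,:2]
E
python3 - <<'E'
from h import *
import sys
snap("top","t")
im,p=load("t")
for n,uv,z in [("jeb lip",(213,237),156),("ring",(190,197),14),("mortar",(245,200),44),("grate",(289,214),6),("drip",(269,164),18),("dish",(355,221),14),("tin",(382,157),62),("cup",(409,201),45),("otray",(459,204),16),("caddy",(427,246),58)]:
    print(n,cast(p,uv,z).round(0))
for i,(x,y) in enumerate([(470,300),(500,110),(540,-110),(470,-330)]):
    a=np.arctan2(y,x)+np.pi/2
    for aa in (np.pi/2,a):
        try: env.reach([x,y,330],down(aa)); break
        except env.IKError as e: print(i,aa,e)
    env.hold(.3); snap("wrist",f"w{i}"); s=env.read_state(); print(s["time_s"],s["tool_pos"].round(),s["qpos"].round(2))
E
```

```text
jeb lip [[394. 294.]]
ring [[530. 402.]]
mortar [[516. 232.]]
grate [[482. 105.]]
drip [[633. 168.]]
dish [[461. -91.]]
tin [[ 644. -169.]]
cup [[ 516. -247.]]
otray [[ 514. -402.]]
caddy [[ 384. -292.]]
1.8667 [470. 300. 330.] [ 0.55  0.29  1.76  0.    1.09 -1.02]
3.0083 [500. 111. 330.] [ 0.19  0.22  1.85  0.    1.07 -1.38]
4.25 [ 540. -109.  330.] [-0.22  0.28  1.77  0.    1.09 -1.79]
5.5167 [ 470. -329.  330.] [-0.63  0.32  1.72  0.    1.1  -2.2 ]
```

View pics/w0.png

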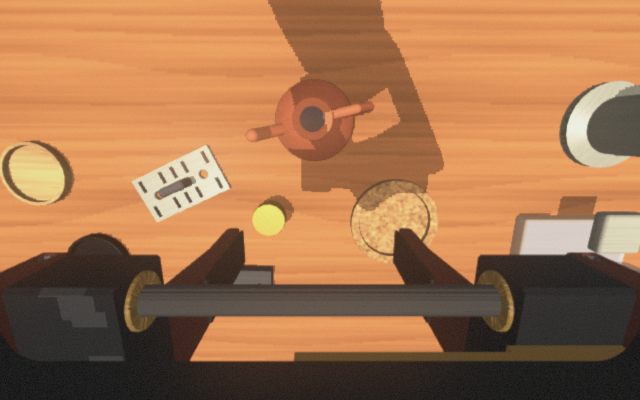

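View pics/w1.png

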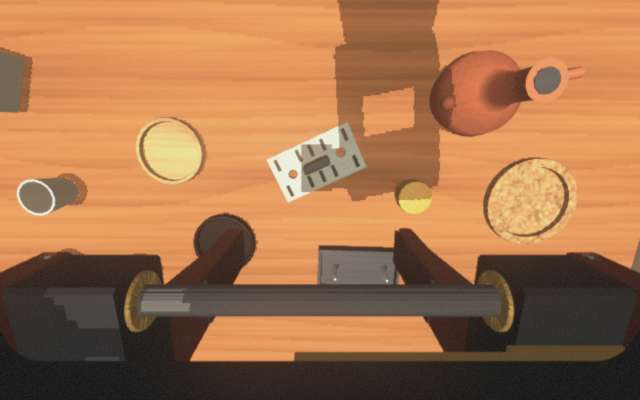

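View pics/w2.png

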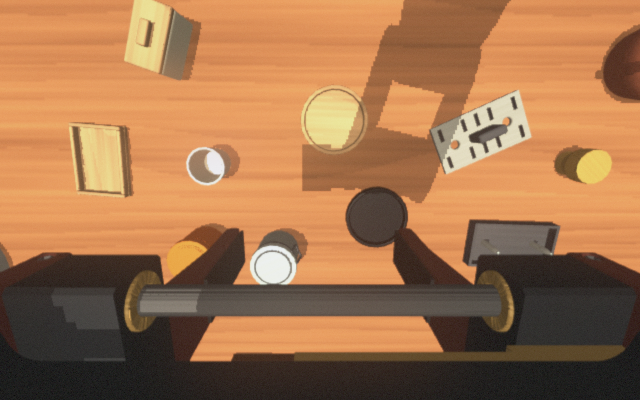

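View pics/w3.png

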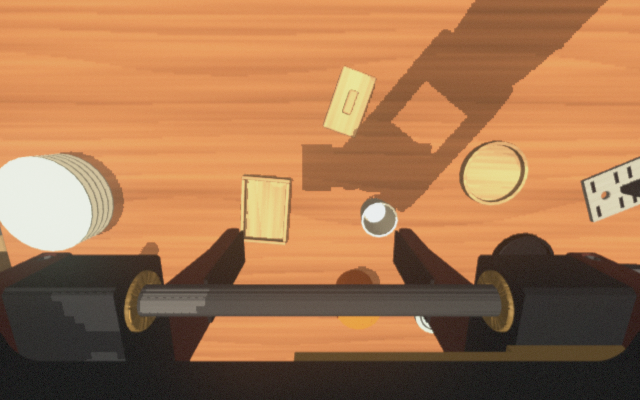

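Wrist views show these positions (px):
- **w0:** jebena mouth (312,118), spout tip (252,135), handle (370,106), ring (394,221).
- **w1:** grate (316,162), holes (340,153) and (293,174), dish (170,150).
- **w3:** caddy lid (349,101), oblong tray (266,209).

The tin and drip tray are half hidden by the gripper, so I'll take two views with the gripper turned around and measure from those.

```bash
cat > m.py <<'E'
from h import *
def pts(file,roi,f):
    im,p=load(file); x0,y0,x1,y1=roi
    hsv=cv2.cvtColor(im,cv2.COLOR_BGR2HSV)[y0:y1,x0:x1].astype(int)
    m=f(hsv).astype(np.uint8)*255
    m=cv2.morphologyEx(m,cv2.MORPH_CLOSE,np.ones((7,7)))
    cs=cv2.findContours(m,cv2.RETR_EXTERNAL,cv2.CHAIN_APPROX_NONE)[0]
    c=max(cs,key=cv2.contourArea)[:,0]+[x0,y0]; return c,p
def rect(c,p,z):
    w=cast(p,c,z).astype(np.float32); (cx,cy),(a,b),t=cv2.minAreaRect(w)
    if a<b: a,b,t=b,a,t+90
    return np.array([cx,cy]).round(1),(round(a),round(b)),round(((t+90)%180)-90,1)
E
python3 - <<'E'
from m import *
env.reach([570,-170,330],down(-np.pi/2)); env.hold(.3); snap("wrist","w4")
env.reach([570,168,330],down(-np.pi/2)); env.hold(.3); snap("wrist","w5")
a=cv2.imread("pics/w4.png");b=cv2.imread("pics/w5.png")
cv2.imwrite("pics/w45.png",np.vstack([a[:260],b[:260]]))
lowS=lambda h:(h[...,1]<75)
def t(n,f,roi,g,z):
    c,p=pts(f,roi,g); print(n,rect(c,p,z),"circ",np.round(cv2.minEnclosingCircle(cast(p,c,z).astype(np.float32))[1]*2),c.min(0),c.max(0))
t("grate w1",  "w1",(255,110,385,210),lowS,6)
t("grate w0",  "w0",(120,135,240,230),lowS,6)
t("grate w2",  "w2",(420,80,545,185),lowS,6)
for f,uv,z in [("w0",[312,118],156),("w1",[549,80],156),("w0",[252,135],90),("w0",[394,221],14),("w0",[370,106],120),("w1",[531,200],14),("w1",[170,150],14),("w2",[334,119],14),("w3",[493,172],14),("w1",[[340,153],[293,174]],6),("w3",[[343,67],[375,79],[357,136],[324,127]],58),("w3",[[242,175],[291,177],[288,243],[241,239]],16),("w2",[[70,124],[126,125],[129,196],[80,194]],16),("w0",[268,219],44),("w3",[379,219],45)]:
    print(f,uv,z,cast(load(f)[1],uv,z).round(1).tolist(), cast(load(f)[1],uv,z).mean(0).round(1))
E
```

```text
grate w1 (array([481.2, 107.4]), (120, 66), -65.3) circ 135.0 [267 123] [365 201]
grate w0 (array([480.5, 108.2]), (121, 66), -65.5) circ 135.0 [132 145] [229 221]
grate w2 (array([481.4, 107. ]), (121, 66), -65.3) circ 135.0 [430  90] [530 173]
w0 [312, 118] 156 [[395.5, 295.1]] [395.5 295.1]
w1 [549, 80] 156 [[396.2, 296.9]] [396.2 296.9]
w0 [252, 135] 90 [[411.2, 229.8]] [411.2 229.8]
w0 [394, 221] 14 [[531.7, 406.9]] [531.7 406.9]
w0 [370, 106] 120 [[383.7, 348.9]] [383.7 348.9]
w1 [531, 200] 14 [[531.3, 405.4]] [531.3 405.4]
w1 [170, 150] 14 [[463.1, -86.5]] [463.1 -86.5]
w2 [334, 119] 14 [[463.6, -89.1]] [463.6 -89.1]
w3 [493, 172] 14 [[463.0, -93.1]] [463.  -93.1]
w1 [[340, 153], [293, 174]] 6 [[467.7, 140.0], [496.4, 75.5]] [482.  107.8]
w3 [[343, 67], [375, 79], [357, 136], [324, 127]] 58 [[339.7, -302.2], [352.1, -266.2], [414.1, -284.3], [404.0, -322.9]] [ 377.5 -293.9]
w3 [[242, 175], [291, 177], [288, 243], [241, 239]] 16 [[466.9, -432.6], [469.6, -366.5], [565.2, -373.0], [559.2, -439.9]] [ 515.2 -403. ]
w2 [[70, 124], [126, 125], [129, 196], [80, 194]] 16 [[470.0, -430.9], [471.2, -358.5], [565.7, -369.8], [562.9, -436.7]] [ 517.5 -399. ]
w0 [268, 219] 44 [[519.2, 234.5]] [519.2 234.5]
w3 [379, 219] 45 [[519.9, -250.5]] [ 519.9 -250.5]
```

View pics/w45.png

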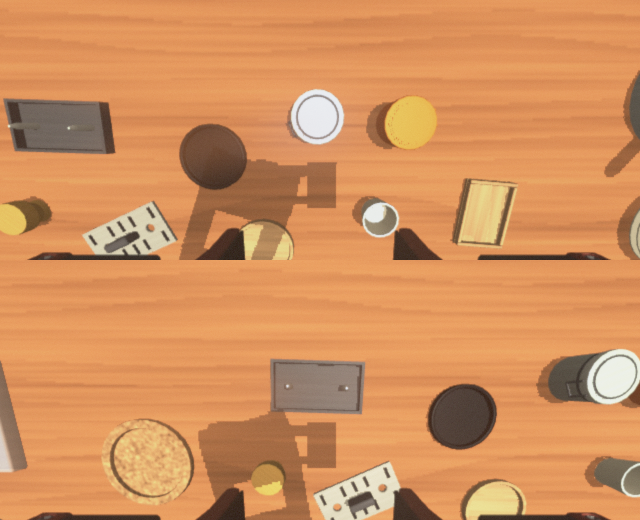

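The stacked picture shows the tin lid at (318,117) in w4. In w5, the drip tray corners are about (271,99), (364,101), (362,153) and (273,151), with pin tips at (288,126) and (347,128). Sizes check out. I'll measure those two, then move the tin and the caddy.

```bash
cat >> h.py <<'E'
def pick_place(src,a0,dst,a1,zg,lift,floor=5,opening=88,hi=230):
    def best(a,p):   # half turn that keeps the last joint centred
        return min((a,a-np.pi,a+np.pi),key=lambda t:abs(np.arctan2(p[1],p[0])-t))
    set_gripper(opening); a0=best(a0,src); a1=best(a1,dst); T=61+zg
    env.reach([*src,hi],down(a0)); print("stop",env.move_l([*src,T],rate=120,f_stop=15))
    set_gripper(0); s=env.read_state(); print("width",round(s["width"],1),"grip",round(s["grip_force"],1))
    env.move_l([*src,T+lift],rate=120)
    env.move_l([*dst,T+lift],rot=down(a1),rate=200)
    env.move_l([*dst,T+floor+6],rate=120)
    print("contact",env.move_l([*dst,T+floor-1],rate=25,f_stop=6),env.read_state()["tool_pos"].round(1),"want z",T+floor)
    set_gripper(opening); env.hold(.2); z=env.read_state()["tool_pos"][2]
    env.move_l([*dst,max(hi,z+80)],rate=200); print("t",env.read_state()["time_s"])
E
python3 - <<'E'
from m import *
p=load("w5")[1]
pin=cast(p,[[288,126],[347,128]],42); d=pin[1]-pin[0]
print("pins",pin.round(1).tolist(),pin.mean(0).round(1),"dist",np.hypot(*d).round(1),"ang",np.degrees(np.arctan2(d[1],d[0])).round(1))
c=cast(p,[[271,99],[364,101],[362,153],[273,151]],18); print(c.round(1).tolist(),c.mean(0).round(1))
c,p4=pts("w4",(285,80,352,150),lambda h:(h[...,1]<75)&(h[...,2]>120)); w=cast(p4,c,62).astype(np.float32)
tin,r=cv2.minEnclosingCircle(w); print("tin",tin,r)
tin=np.array(tin)
if np.hypot(*(tin-[644,-169]))<10 and 26<r<37:
    pick_place(tin,0.,[463.3,-90],0.,35,70)
    pick_place([377.5,-293.9],np.radians(73),[515.5,-402],np.radians(86),35,60)
E
```

```text
pins [[639.4, 204.3], [636.8, 132.8]] [638.1 168.5] dist 71.5 ang -92.0
[[672.4, 227.2], [669.8, 109.8], [604.7, 110.1], [607.6, 227.3]] [638.6 168.6]
tin (648.369873046875, -166.5624237060547) 31.890703201293945
stop False
width 57.4 grip 30.0
contact True [464.  -90.2 101. ] want z 101
t 18.7833
stop False
width 40.2 grip 29.7
contact True [ 516.1 -402.5  101. ] want z 101
t 26.7667
```

Tin (57.4 mm) and caddy (40.2 mm) gripped and set down at the expected heights. Next is the jebena, then pick up the grate and look at it above the pins.

```bash
python3 - <<'E'
from m import *
pick_place([395.8,296],np.radians(13),[531.5,406],np.radians(13),126,60,hi=290)
# grate: closing line across its x axis (-65.3 deg)
set_gripper(50); g=[481.2,107.4]; a=np.radians(24.7)-np.pi
env.reach([*g,230],down(a)); print(env.move_l([*g,90],rate=120,f_stop=15)); set_gripper(0); print(env.read_state()["width"])
env.move_l([*g,200],rate=120)
a1=np.radians(-2)-np.pi
for a1 in (np.radians(-2)-np.pi,np.radians(-2)):
    q=env.ik([638.3,168.5,160],down(a1)); print(a1,q)
a1=np.radians(-2)
try: env.move_l([638.3,168.5,160],rot=down(-2*np.pi/180-np.pi),rate=150)
except env.IKError as e: print(e)
env.hold(.3); snap("wrist","g1"); snap("top","t2"); s=env.read_state(); print(s["tool_pos"],s["qpos"].round(2),s["time_s"])
E
```

```text
stop False
width 30.7 grip 30.0
contact True [532.1 406.9 192.5] want z 192
t 35.8583Traceback (most recent call last):
  File "<stdin>", line 5, in <module>
station.IKError: the arm cannot take that pose within its joint ranges
```

```bash
python3 - <<'E'
from m import *
set_gripper(50); g=[481.2,107.4]; a=np.radians(24.7)
env.reach([*g,230],down(a)); print(env.move_l([*g,90],rate=120,f_stop=15)); set_gripper(0); print(env.read_state()["width"])
env.move_l([*g,200],rate=120)
env.move_l([638.3,168.5,160],rot=down(np.radians(-2)),rate=150)
env.hold(.3); snap("wrist","g1"); snap("top","t2"); s=env.read_state(); print(s["tool_pos"],s["qpos"].round(2),s["time_s"])
E
```

```text
False
11.765808087957014
[638.26633472 168.44021982 160.20788853] [0.24 0.65 1.62 0.   0.87 0.27] 42.7667
```

View pics/g1.png

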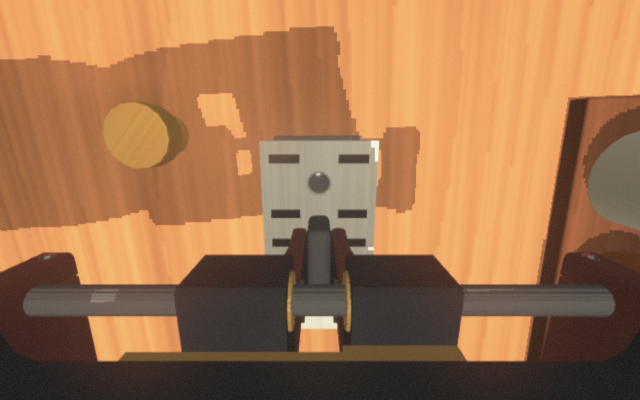

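The grate is held straight. Its near hole is at about (318,182), with the pin's tip visible through it. I'll zoom in and compute the offset.

```bash
python3 - <<'E'
from m import *
im,p=load("g1"); cv2.imwrite("pics/g1z.png",cv2.resize(im[160:205,280:360],None,fx=9,fy=9,interpolation=cv2.INTER_CUBIC))
c,_=pts("g1",(300,165,338,200),lambda h:h[...,2]<105); print(c.min(0),c.max(0))
h=cast(p,[(c.min(0)+c.max(0))/2],76); print("hole",h, "pin if (318.5,175)",cast(p,[318.5,175],42))
g,_=pts("g1",(230,125,400,215),lambda h:h[...,1]<60); L=[g[(g[:,0]<300)&(g[:,1]>150)],g[(g[:,0]>340)&(g[:,1]>150)]]
print("edges",g.min(0),g.max(0)); 
q=cast(p,[[261,141],[379,141],[264,250],[374,250]],76); print(q.round(1).tolist())
E
```

```text
[309 175] [328 192]
hole [[639.87220053 204.92061995]] pin if (318.5,175) [[639.85962236 204.34158334]]
edges [261 137] [378 214]
[[609.1, 229.8], [674.1, 227.5], [605.4, 165.2], [672.0, 162.8]]
```

View pics/g1z.png

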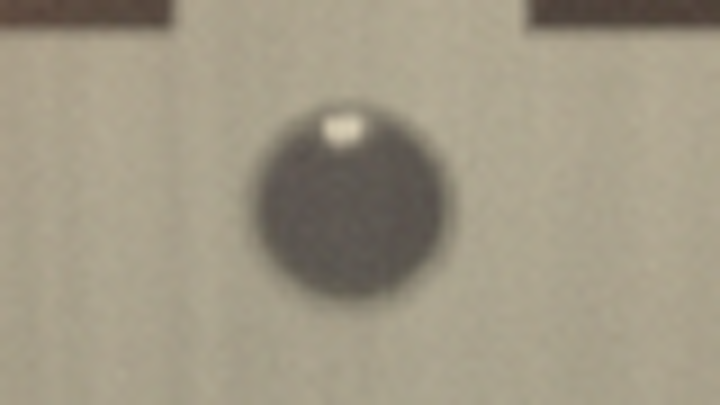

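View pics/t2.png

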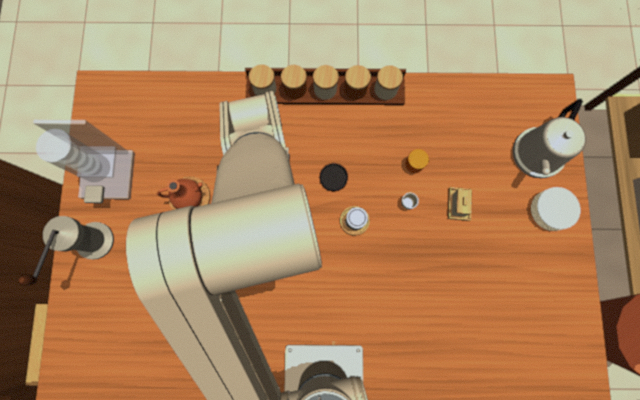

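Through the hole, the pin tip at (318.1,174.2) lines up with the hole centre (318.8,182.4) to within about 1 mm. The top view shows the jebena, tin and caddy in their holders. Lowering the grate now, with a force stop.

```bash
python3 - <<'E'
from m import *
env.move_l([637.9,168.5,136],rate=80)
r=env.move_l([637.9,168.5,107],rate=20,f_stop=10); s=env.read_state(); print(r,s["tool_pos"],s["force"].round(1))
if s["tool_pos"][2]<110.5:
    set_gripper(50); env.hold(.2); env.move_l([637.9,168.5,230],rate=150)
    env.reach([500,168,330],down(-np.pi/2)); env.hold(.3); snap("wrist","f1")
    env.reach([400,-40,400],down(0)); env.hold(.3); snap("side","f2"); snap("top","f3")
    a=cv2.imread("pics/f1.png"); b=cv2.imread("pics/f2.png"); cv2.imwrite("pics/f12.png",np.vstack([a[:250],b[:350]]))
print(env.read_state()["time_s"])
E
```

```text
True [637.85750358 168.49160858 108.11689363] [-0.6  0.1  5.4]
50.3667
```

View pics/f12.png

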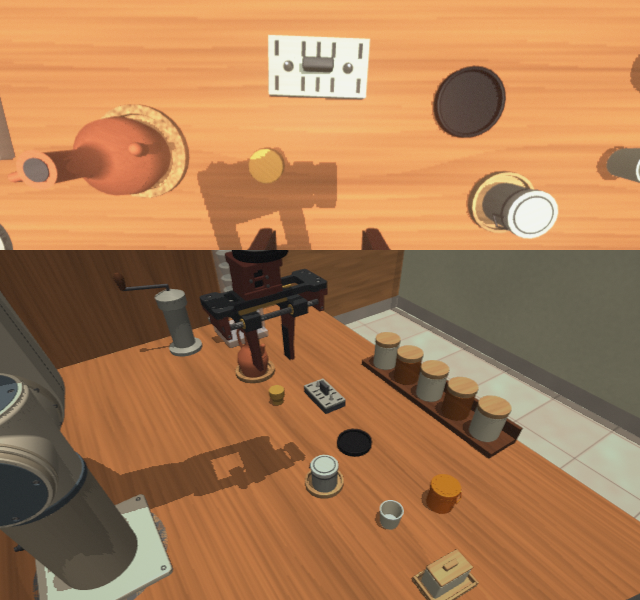

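View pics/f3.png

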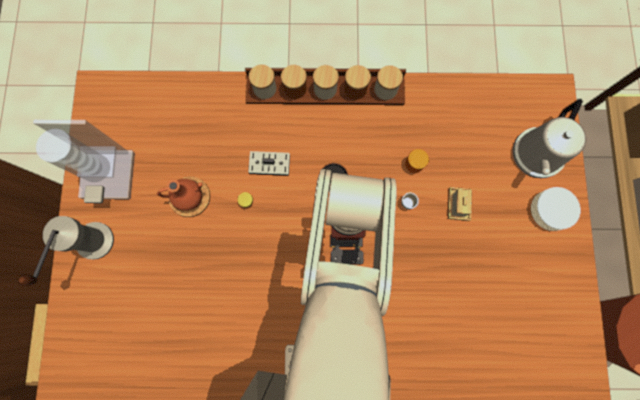

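The grate lies on the tray at (318,66), with both pins in its holes. The jebena, with its lip at (37,169), and the tin at (530,212) both look seated. A numeric check of the upper rims before signing off.

```bash
python3 - <<'E'
from m import *
p=load("f1")[1]; t=load("f3")[1]
print("jeb lip",cast(p,[37,169],161),cast(t,[172,187],161),"want 531.5,406")
print("jeb lip t2",cast(load("t2")[1],[172,187],161),"tin",cast(p,[530,212],67),cast(load("t2")[1],[357,217],67),"want 463,-90")
c=cast(t,[460.5,202],63); print("caddy",c,"want 515.5,-402")
print("grate",rect(*pts("f1",(255,25,385,110),lambda h:h[...,1]<75),24))
E
```

```text
jeb lip [[533.7504762  407.61011841]] [[527.12657789 409.29414273]] want 531.5,406
jeb lip t2 [[527.12657789 409.29414273]] tin [[467.6695256  -88.49952872]] [[464.2771543  -93.01002646]] want 463,-90
caddy [[ 510.73814045 -392.32105716]] want 515.5,-402
grate (array([637.9, 169. ]), (120, 67), 87.9)
```

The jebena, tin and grate check out. The caddy reading is coarse, so I'll take one close look.

```bash
python3 - <<'E'
from h import *
env.reach([450,-380,330],down(np.pi/2-.5)); env.hold(.3); im=snap("wrist","c1"); cv2.imwrite("pics/c1z.png",cv2.resize(im[80:250,200:440],None,fx=3,fy=3))
print(env.read_state()["time_s"])
E
```

```text
52.1917
```

View pics/c1z.png

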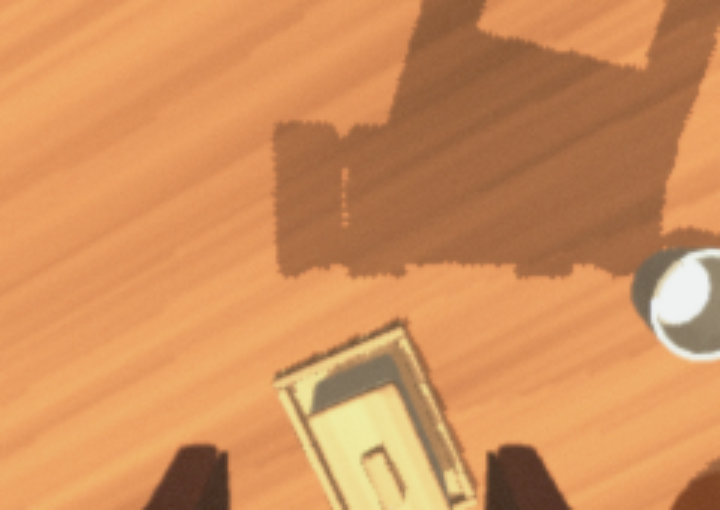

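The caddy lies inside the tray walls at floor height. Its 8 mm of play each way can't exceed the 14 mm tolerance, so I'm handing the job in.

```bash
python3 -c "
from h import *
print(workorder.sign_off())"
```

```text
the job is handed in; nothing more can be done
None
```

All four things are back in their holders, upright and let go, the grate with both pins through its holes, and the job is signed off at about 52 s; the hand-in gave no verdict.

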